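# Ready the cocoa-bean cooler: tuck in the screen, set the fan

### The job

Get the bean cooler ready for the next roast. Fit its slotted screen: tuck the edge opposite the wooden grip under the lip at the back of the recess, then lower the grip end gently until the screen lies flat on the ledge; also set the fan knob to speed four, four clicks clockwise from its off stop (the ring mark). Leave the little bowls, the cup, the jar and the scoop where they are.

Things in the scene. Friction and masses are not known exactly. Their poses are not given: they have to be found in the camera images.
- cooler: The bean cooler, a stainless steel box 270 mm deep (x) by 340 mm wide (y), fixed to the table; its deck is 97 mm above the table. Origin at the centre of its underside; x points to its back (away from the robot), y to its left, z up. Screen recess on the left, control deck with the fan knob on the right (knob axis at x -45, y -100 mm)
- seat (a point): Middle of the recess in the cooler's top, at the height of the ledge that carries the screen (90 mm above the table, 7 mm below the deck). Axes as the cooler. The recess measures 188 mm in x by 158 mm in y, with upright walls, a 12 mm wide ledge all round and a fan below its opening. The lip overhangs its back end
- lip (a point): Middle of the free front edge of the lip, a steel strip on a rail along the whole back of the recess, at its underside. It is 78 mm behind (x) the recess's middle and 13 mm above the ledge; the strip is 4 mm thick and overhangs the last 16 mm of the recess. Axes as the cooler
- screen_center (a point): Slotted steel screen, a flat plate 180 mm (x) by 150 mm (y) by 4 mm thick, 0.2 to 0.42 kg, balanced near its middle, lying loose on the table to the left of the cooler. This point is the middle of the plate, half-way through its thickness. Its x axis points from the grip to the edge that goes under the lip, z up
- screen_grip (a point): Centre of the screen's wooden grip: a bar 70 mm long (y), 14 mm thick (x) and 22 mm tall, on two studs. This point lies 45 mm from the plate's middle towards the edge away from the lip edge, and 21 mm above the plate's upper face (25 mm above its underside; there are 10 mm of air under the bar). Same axes as the screen
- screen_edge (a point): Middle of the screen's lip edge, at its underside: 90 mm in front (x) of the plate's middle. Same axes as the screen
- fan_knob (a joint): Angle of the fan knob: 0 at off, the anticlockwise stop; grows clockwise seen from above, up to 2.182 at the other stop. It snaps into six positions 0.4363 rad (25 degrees) apart: off, then speeds one to five; speed four is 1.745. Turning out of a position takes a torque that grows to about 0.2 N m at the midpoint, beyond which the knob springs on into the next position by itself
- knob_axis (a point): Black fan knob, axis upright: a 48 mm disc 6 mm high with a pointer bar 12 mm wide across it, its top 28 mm above the deck. The bar reaches 34 mm from the axis at the pointer end (white line on top), 20 mm at the tail; a 25 mm round hub stands in its middle. This point: on the axis, 22 mm above the deck; x axis along the pointer, turning with it
- knob_tip (a point): End of the knob's pointer, 34 mm from the axis, 22 mm above the deck; moves with the knob. Marks on the deck 45 mm from the axis: a ring for off, then five dots growing with the speed
- glazed_cup: Blue glazed cup, 90 mm wide, 60 mm tall, on the left; origin at the centre of its underside. Bystander
- small_bowl: White bowl, 96 mm wide, 45 mm tall, near the robot; origin at the centre of its underside. Bystander
- pinch_bowl: Small terracotta bowl, 56 mm wide, 26 mm tall, standing on the cooler's deck about 140 mm behind the knob; origin at the centre of its underside. Bystander
- jar: Amber glass jar with a steel lid, 76 mm wide, 110 mm tall, on the right; origin at the centre of its underside. Bystander
- scoop: Steel scoop with a wooden handle, 200 mm long, 38 mm tall, on the right; origin where the scoop meets the handle (underside), x axis towards the scoop's mouth. Bystander
- screen: The same screen; origin at the middle of the plate's underside, same axes
Mind the look-alikes: they are no part of the job. What is shaped like the screen but pink is not meant.

How it is judged:
At the end, for the whole second after the job is handed in: The screen lies at rest in the recess, lip edge under the lip (at least 4 mm), flat on the ledge (its middle within 2.5 mm of resting height, tilt under 0.025 rad, within 8 mm of the recess's middle in x and y), and the fan knob rests at speed four (1.745 within 0.11 rad) (x of screen_center in the frame of seat between -0.008 and 0.008 m and y of screen_center in the frame of seat between -0.008 and 0.008 m and z of screen_center in the frame of seat below 0.0045 m and x of screen_edge in the frame of seat above 0.082 m and angle between screen_center's own z axis and vertical below 0.025 rad and value of joint fan_knob between 1.63532 and 1.85532 rad and velocity of joint fan_knob between -0.05 and 0.05 rad/s and linear speed of screen below 0.02 m/s); the robot touches nothing.
It fails at once if the screen is dropped or slammed into the cooler (moves faster than 0.4 m/s within 50 mm above the ledge) (horizontal distance between screen_center and seat below 0.12 m and z of screen_center in the frame of seat below 0.05 m and linear speed of screen above 0.4 m/s).
It fails at once if a little bowl, the cup, the jar or the scoop is shifted by more than 30 mm (distance of any of glazed_cup, small_bowl, pinch_bowl, jar, scoop from where it was at the start of the episode above 0.03 m).
It also fails if it takes over 72 s, if anything falls off the work surface, if the arm or the gripper's body presses on something with over 40 N, if the wrist force passes 120 N, or if a joint passes its speed limit or range.

### The arm

A 6-joint arm with a two-finger parallel gripper is mounted at the origin on the work surface. World frame = base frame: x ahead of the robot, y to its left, z up, the work surface at z = 0. Lengths are in m, angles in rad, forces in N, time in s.
With the tool pointing down it reaches from about 0.375 to 0.9 m from the base axis. Payload 3.1 kg.
Tool frame: the origin (TCP) lies midway between the tips of the shut fingers; the grasp point (between the pads) lies 19 mm behind it; z points along the fingers, y is the line along which they close (so a half turn about z gives the same grasp; the last joint's range is limited). The gripper opens to 85 mm and grips with 20 to 120 N. Pads are 22 mm wide; open, the fingers measure 114 mm over their backs; the gripper's body (76 mm by 85 mm) begins 54 mm behind the grasp point. The pads swing forward as they close: fully open they stand 13 mm farther back than shut.
Start: joints at [-1.365, 0.527, 1.433, -0, 1.181, -0.178], TCP at [0.235, -0.579, 0.231] pointing down, gripper open.
Joint ranges: [-3.08, 3.08], [-0.75, 2.2], [0.22, 2.44], [-1.43, 4.57], [0, 2.65], [-2.85, 2.85]. Speed limits (rad/s): [2.79, 2.79, 3.14, 3.14, 3.14, 3.14].

### API

Orientations are given as a unit quaternion [x, y, z, w].
In Python, from station import manip gives the robot as it stands.
- The arm moves only by the tool step_arm, never from a script. Its argument "targets" is text: rows parted by semicolons, each of 4 numbers parted by spaces: the shift along the tool's x, y, z in mm, then the turn about the tool's z in degrees. A call has 1 to 12 rows; each row is the pose to reach, as a shift and turn from the pose commanded when the call began, along the tool's axes at that moment; what a row does not reach only later rows make up. A row lasts 1/10 s, in which the tool goes at most 50 mm and 8.59 degrees, less where a joint would pass 70% of its speed; a pose out of reach is approached as far as the arm can. A call with a gripper value outside its range is refused whole. "gripper" is the closure, from 0 (fully open) to 1 (shut), set as the call begins (left out, the last holds). The fingers move at their own pace and stop on an object; "squeeze" is the grip in N (left out, the last holds). Time passes only in rows, so rows that repeat a pose let the fingers close. It gives the time, the measured TCP pose, the force, the opening and the grip force at its end, in the units of the state.
- manip.sense(): the state, without advancing time (a new reading comes with each control period).
- manip.snapshot(name): name is "side" or "top"; returns the picture (420x560x3 uint8, red, green, blue); there is no depth.
- manip.get_calibration(name): a dict with "fov_y" (degrees; the focal length in pixels is half the picture's height over the tangent of half this angle, whatever the lens; pixels are square), "cx", "cy" (the principal point, pixels), "extrinsics" (4x4, takes a point from camera to world coordinates). Camera axes: x right, y down, z forward; pixel columns grow to the right and rows downward; lengths in m; the calibration is good to about 2 mm. A picture is of the moment at which its call begins. get_calibration takes no time and is no camera call.
- manip.sign_off(): hands the job in; it is judged then, once.
Trained networks look in the newest picture that a camera, given by its name, has taken for a name from the list of things; names that differ only in an ending like _2 or _b are one class to them, and where a whole thing is asked for, a point or a joint stands for the part that bears it (a point fixed in the world has none). Each returns a list of dicts, best first, with "p" (0 to 1); they miss things now and then, are a little off and sometimes report something else, mostly with a low value. They report only what shows in the picture. A call takes as long as a camera call. They do not tell look-alikes from the thing itself.
- manip.recognise(camera, query): "position" ([column, row] in pixels, amid what is visible of it).
- manip.masks_of(camera, query): "pixels" (420x560 bool, what is visible of it) and "position" ([column, row] in pixels, amid what is visible of it).
- manip.mark_of(camera, query): "position" ([column, row] in pixels: a listed point, or the origin of a listed thing).
The state is a dict: "t": time; "q": joint angles; "qd": joint speeds; "tau": joint torques, N m; "tcp_pos": TCP position; "tool_rot": TCP orientation; "force": force on the tool from outside, world axes, zero at the start; "ft_torque": the same for the moment, N m; "finger_gap": opening from 0.0 (shut) to 1.0 (fully open); "gripper_force": force on a finger pad.
Only numpy, scipy, OpenCV 4.12 (cv2) and the standard library are available. Lean on these libraries where they do the work, as an engineer would, in place of code of your own. Each camera call takes 0.05 s, during which the arm holds its last target. There are 200 camera calls.

## Working session

There is one attempt and no reset: what is moved stays moved. The work goes in short steps, Python scripts to look and compute and a tool call to move; the robot and the scene stay as the last step left them, time stands still between calls to the robot, and variables do not carry over. Pictures are saved under pics/ and viewed, at most 10 in all, crops included, and the job is handed in when it is done.

Besides the shell and the picture viewer there is one more tool, called after ">>>" by a JSON object that holds its "name" and its "arguments", one argument or row to a line. step_arm: Moves the arm, as the interface text tells. Its arguments: {"type":"object","properties":{"targets":{"type":"string"},"gripper":{"type":"number"},"squeeze":{"type":"number"}},"required":["targets"]}

```bash
mkdir -p pics; ls; python3 - <<'E'
from station import manip
import cv2,numpy as np
for n in ("side","top"):
    im=manip.snapshot(n); cv2.imwrite(f"pics/{n}0.png",im[:,:,::-1])
    c=manip.get_calibration(n); print(n,c["fov_y"],c["cx"],c["cy"],np.round(c["extrinsics"],3).tolist(), {k:v for k,v in c.items() if k not in("fov_y","cx","cy","extrinsics")})
    for q in ("seat","lip","screen_center","screen_grip","screen_edge","knob_axis","knob_tip","cooler"):
        print(q,[(np.round(d["position"],1).tolist(),round(d["p"],2)) for d in manip.mark_of(n,q)])
s=manip.sense();print(s)
E
```

```text
pics
side 46.62498558927254 276.44613509765145 204.8900670339216 [[-0.967, -0.15, 0.207, 0.228], [-0.255, 0.496, -0.83, 1.093], [0.022, -0.855, -0.518, 0.755], [0.0, 0.0, 0.0, 1.0]] {}
seat [([246.1, 179.5], 0.74)]
lip [([223.2, 168.1], 0.6)]
screen_center [([230.9, 292.8], 0.73), ([230.5, 291.7], 0.66), ([364.8, 201.8], 0.6), ([350.4, 336.5], 0.58), ([251.0, 283.8], 0.22)]
screen_grip [([368.2, 192.5], 0.81), ([344.2, 343.4], 0.8), ([249.7, 283.7], 0.79), ([269.5, 154.1], 0.19)]
screen_edge [([188.1, 290.0], 0.83), ([353.1, 218.1], 0.79), ([362.8, 313.6], 0.73)]
knob_axis [([281.6, 152.6], 0.59)]
knob_tip [([271.8, 154.6], 0.56)]
cooler [([257.1, 192.6], 0.89)]
top 47.79682665849057 271.3568930015363 211.01211491233386 [[0.029, -0.997, 0.07, 0.413], [-1.0, -0.028, 0.01, 0.031], [-0.008, -0.07, -0.998, 1.418], [0.0, 0.0, 0.0, 1.0]] {}
seat [([326.1, 174.6], 0.97)]
lip [([329.6, 147.6], 0.97)]
screen_center [([356.0, 292.8], 0.96), ([164.6, 291.6], 0.88), ([191.1, 205.5], 0.77)]
screen_grip [([191.8, 218.6], 0.58), ([149.5, 291.1], 0.58), ([437.9, 229.8], 0.32)]
screen_edge [([327.7, 
[... 162 characters left out ...]
[([336.0, 183.2], 0.91)]
{'t': 0.9, 'q': array([-1.36443828e+00,  5.27477775e-01,  1.43270105e+00,  5.20572862e-06,
        1.18140650e+00, -1.78495779e-01]), 'qd': array([ 0.00167174, -0.0009479 ,  0.00101851, -0.00098627, -0.00010324,
       -0.00032137]), 'tau': array([ 4.42661731e-04, -4.42304599e+01, -1.78424209e+01, -3.52015541e-04,
        6.61889644e-04,  1.16278230e-05]), 'tcp_pos': array([ 0.23466591, -0.57924695,  0.23132373]), 'tool_rot': array([9.81543189e-01, 1.91240604e-01, 2.45882524e-06, 3.62989209e-06]), 'force': array([ 0.44196089, -0.41453988, -0.9172274 ]), 'ft_torque': array([-0.00367668,  0.03235067,  0.00878742]), 'gripper_force': 0.0, 'finger_gap': 0.999489206734098}
```

View pics/top0.png

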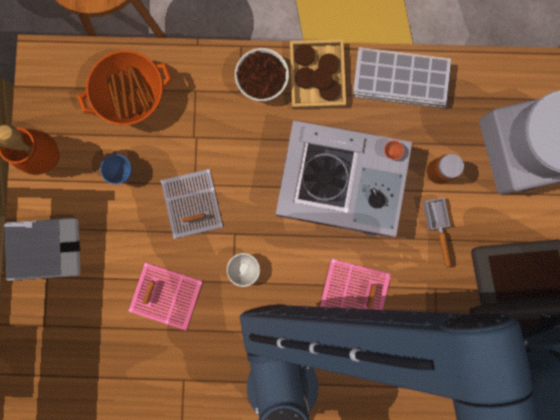

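View pics/side0.png

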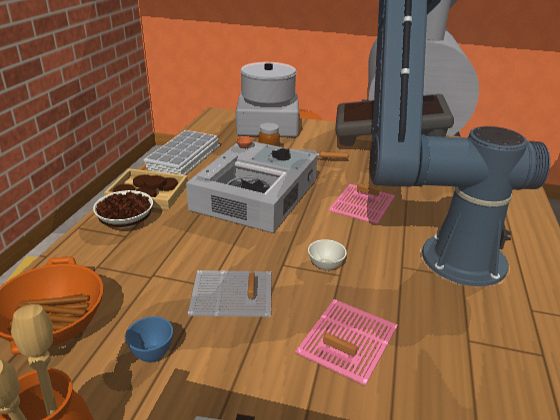

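Candidates shaped like the screen (top view): steel at (191,205), pink at (165,292) and pink at (356,292). Only the steel one is not pink, so it is the one meant. I'll confirm it in a crop and compute positions.

```bash
cat > h.py <<'E'
from station import manip
import cv2,numpy as np
def cam(n):
    c=manip.get_calibration(n);f=210/np.tan(np.radians(c["fov_y"]/2));return f,c["cx"],c["cy"],np.array(c["extrinsics"])
def pix2(n,p,z):
    f,cx,cy,E=cam(n);d=E[:3,:3]@np.array([(p[0]-cx)/f,(p[1]-cy)/f,1]);o=E[:3,3];return o+d*(z-o[2])/d[2]
def proj(n,P):
    f,cx,cy,E=cam(n);q=(np.atleast_2d(P)-E[:3,3])@E[:3,:3];return np.c_[cx+f*q[:,0]/q[:,2],cy+f*q[:,1]/q[:,2]]
E
python3 - <<'E'
from h import *
Z=dict(seat=.09,lip=.103,screen_center=.002,screen_grip=.025,screen_edge=0,knob_axis=.119,knob_tip=.119,glazed_cup=0,small_bowl=0,pinch_bowl=.097,jar=0)
I={}
for n in("top","side"):
    I[n]=manip.snapshot(n)
    for q in Z:
        print(n,q,[(np.round(pix2(n,d["position"],Z[q])*1000).astype(int)[:2].tolist(),np.round(d["position"]).astype(int).tolist(),round(d["p"],2)) for d in manip.mark_of(n,q) if d["p"]>.3])
a=cv2.resize(I["top"][110:245,150:420,::-1],(800,400),interpolation=cv2.INTER_CUBIC);cv2.imwrite("pics/c1.png",a)
a=cv2.resize(I["side"][135:325,180:330,::-1],(473,600),interpolation=cv2.INTER_CUBIC);cv2.imwrite("pics/c2.png",a)
E
```

```text
top seat [([622, -114], [329, 171], 0.88)]
top lip [([690, -117], [331, 147], 0.67)]
top screen_center [([258, 365], [161, 293], 0.89), ([525, 285], [192, 204], 0.88), ([494, 281], [193, 215], 0.74), ([281, -211], [356, 291], 0.73)]
top screen_grip [([266, -249], [370, 298], 0.86), ([491, 282], [191, 215], 0.76)]
top screen_edge [([228, 269], [193, 304], 0.75), ([618, 313], [184, 174], 0.71), ([302, -124], [326, 283], 0.64)]
top knob_axis [([550, -234], [373, 197], 0.65), ([517, 260], [193, 204], 0.45)]
top knob_tip [([579, -232], [373, 186], 0.62)]
top glazed_cup [([627, 502], [122, 169], 0.78)]
top small_bowl [([346, 124], [243, 266], 0.78), ([472, -459], [440, 229], 0.7)]
top pinch_bowl [([687, -289], [392, 150], 0.85)]
top jar [([643, -453], [438, 172], 0.63)]
side seat [([618, -102], [247, 177], 0.94), ([706, -150], [224, 165], 0.44)]
side lip [([701, -134], [224, 164], 0.86)]
side screen_center [([248, 343], [351, 334], 0.74), ([275, -225], [366, 200], 0.6), ([529, 292], [232, 293], 0.59), ([622, 499], [153, 352], 0.42), ([649, -424], [266, 157], 0.39)]
side screen_grip [([277, -239], [367, 191], 0.86), ([261, 393], [342, 342], 0.69), ([488, 277], [250, 284], 0.56), ([511, 315], [235, 293], 0.34)]
side screen_edge [([619, 311], [192, 292], 0.91), ([305, -99], [351, 220], 0.79), ([232, 276], [362, 314], 0.59)]
side knob_axis [([544, -226], [282, 153], 0.61)]
side knob_tip [([577, -201], [270, 155], 0.68)]
side glazed_cup [([623, 499], [152, 352], 0.86)]
side small_bowl [([332, 121], [329, 264], 0.67)]
side pinch_bowl [([680, -275], [245, 148], 0.44)]
side jar [([657, -456], [267, 153], 0.81), ([625, 302], [191, 288], 0.44)]
```

View pics/c1.png

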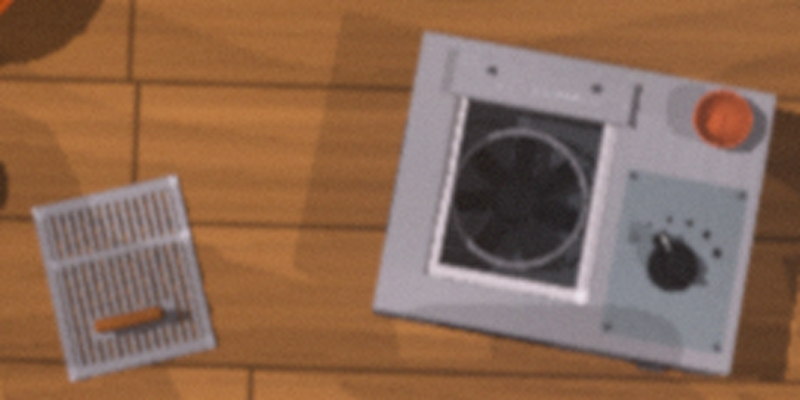

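The crop confirms it: the steel screen, with the wooden grip at crop (130,320), lies left of the cooler and is not pink. The knob is at crop (672,262), with its pointer up and slightly left. Next I'll fit the poses from the corners and rectify the knob area.

```bash
cat > fit.py <<'E'
from h import *
from scipy.optimize import least_squares
c=lambda L:np.array(L)*.3375+[150-.33,110-.33]
def T(p,L):
    s,co=np.sin(p[2]),np.cos(p[2]);L=np.array(L,float);return np.c_[p[0]+co*L[:,0]-s*L[:,1],p[1]+s*L[:,0]+co*L[:,1],L[:,2]]
cool=[[.135,.17,.097],[.135,-.17,.097],[-.135,-.17,.097],[-.135,.17,.097]]
scr=[[.09,.075,.004],[.09,-.075,.004],[-.09,-.075,.004],[-.09,.075,.004]]
uc=c([(425,32),(776,95),(732,374),(374,311)]);us=c([(33,209),(177,176),(215,346),(71,381)])
fc=least_squares(lambda p:(proj("top",T(p,cool))-uc).ravel(),[.6,-.2,-.15]);fs=least_squares(lambda p:(proj("top",T(p,scr))-us).ravel(),[.52,.28,.2])
E
python3 - <<'E'
from fit import *
print("cooler",fc.x,np.round(fc.fun,1));print("screen",fs.x,np.round(fs.fun,1))
pc=fc.x;ps=fs.x
print("knob axis",T(pc,[[-.045,-.1,.119]]),"grip",T(ps,[[-.045,0,.025]]))
# rectified knob view at deck height: 200x200mm, 3px/mm, x(cooler) up, y left
ims=np.mean([manip.snapshot("top").astype(float) for _ in range(4)],0).astype(np.uint8)
def rect(n,im,p,ctr,half,z,k):
    L=[[ctr[0]+half,ctr[1]+half,z],[ctr[0]+half,ctr[1]-half,z],[ctr[0]-half,ctr[1]-half,z],[ctr[0]-half,ctr[1]+half,z]]
    H=cv2.getPerspectiveTransform(proj(n,T(p,L)).astype(np.float32),np.float32([[0,0],[k,0],[k,k],[0,k]]))
    return cv2.warpPerspective(im,H,(k,k),flags=cv2.INTER_CUBIC)[:,:,::-1]
si=manip.snapshot("side")
cv2.imwrite("pics/k1.png",np.hstack([rect("top",ims,pc,(-.045,-.1),.06,.097,400),rect("side",si,pc,(-.045,-.1),.06,.097,400)]))
o=si[130:330,170:330,::-1].copy();o=cv2.resize(o,(480,600),interpolation=cv2.INTER_CUBIC)
lip=[[.099,.079,.107],[.078-.0+.0,.079,.107]]
for p,L in((pc,cool),(ps,scr)):
    q=((proj("side",T(p,L))-[170,130])*3).astype(np.int32);cv2.polylines(o,[q],True,(0,0,255),1)
cv2.imwrite("pics/s1.png",o)
E
```

```text
cooler [ 0.60411019 -0.15713967 -0.14921459] [-0.2  0.3  0.2 -0.2 -0.2  0.1  0.2 -0.2]
screen [0.52769153 0.28542814 0.25978134] [-0.1 -0.1 -0.1 -0.4  0.3  0.4 -0.1  0.1]
knob axis [[ 0.54474407 -0.24933871  0.119     ]] grip [[0.48420145 0.27386903 0.025     ]]
```

View pics/k1.png

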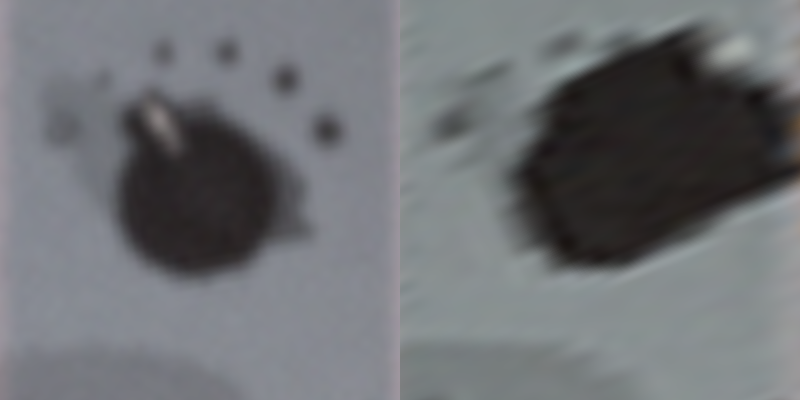

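View pics/s1.png

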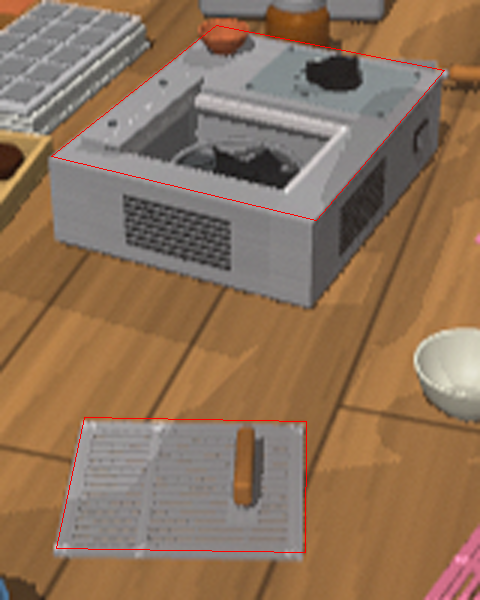

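```bash
cat >> h.py <<'E'
from scipy.spatial.transform import Rotation as R
def th():
    s=manip.sense();M=R.from_quat(s["tool_rot"]).as_matrix();return s,np.degrees(np.arctan2(M[1,0],M[0,0])),M
def move(target,theta):
    s,t,M=th();d=M.T@(np.array(target)-s["tcp_pos"])*1000;print("tcp",np.round(s["tcp_pos"],4),"th",round(t,1),"t",round(s["t"],2),"-> shift",np.round(d,1),"turn",round(t-theta,1),"q6",round(s["q"][5],2))
E
python3 - <<'E'
from fit import *
print("grip px->",pix2("top",c([(130,320)])[0],.036))
im=np.mean([manip.snapshot("top").astype(float) for _ in range(3)],0).astype(np.uint8)
L=[[.13,.17,.097],[.13,-.07,.097],[-.11,-.07,.097],[-.11,.17,.097]]
H=cv2.getPerspectiveTransform(proj("top",T(fc.x,L)).astype(np.float32),np.float32([[0,0],[600,0],[600,600],[0,600]]))
cv2.imwrite("pics/r1.png",cv2.warpPerspective(im,H,(600,600),flags=cv2.INTER_CUBIC)[:,:,::-1])
move([.5447,-.2493,.17],29)
E
```

```text
grip px-> [0.48329257 0.27196089 0.036     ]
tcp [ 0.2346 -0.5793  0.2313] th 22.0 t 2.5 -> shift [ 411.3 -189.4   61.3] turn -7.0 q6 -0.18
```

View pics/r1.png

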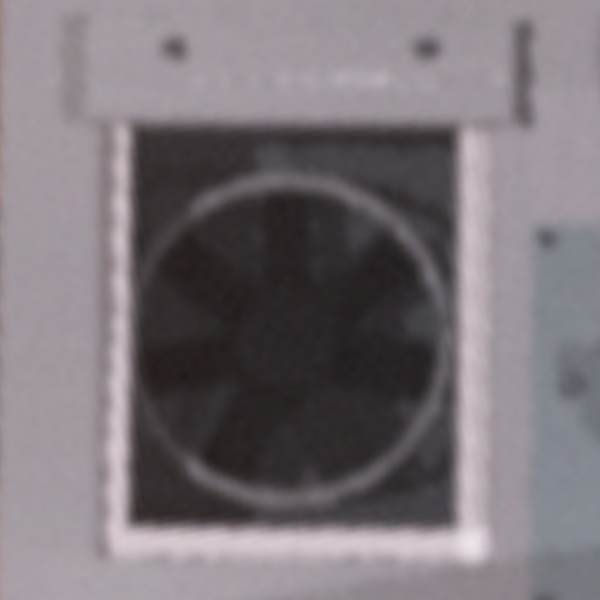

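The rectified recess shows side ledges inner at u 133 and 458, the front ledge at v 525–560 and the lip edge at v≈122. That puts the seat at about cooler (1, 50.5) mm. I'll do the knob first. Its pointer is at the speed-one dot, so it needs 3 clicks clockwise.

>>> {"name": "step_arm", "arguments": {
  "targets": "411 -189 0 -7;411 -189 0 -7;411 -189 0 -7;411 -189 0 -7;411 -189 0 -7;411 -189 0 -7;411 -189 0 -7;411 -189 0 -7;411 -189 0 -7;411 -189 20 -7;411 -189 60 -7;411 -189 60 -7",
  "gripper": 0
}}

```text
t: 3.7
tcp_pos: [0.5418, -0.2469, 0.1668]
tool_rot: [0.968, 0.251, -0.004, -0.004]
force: [0.0, -0.0, -0.6]
finger_gap: 1.002
gripper_force: 0.0
```

```bash
python3 - <<'E'
from h import *
move([.5447,-.2493,.107],29)
E
```

```text
tcp [ 0.5418 -0.2469  0.1668] th 29.1 t 3.7 -> shift [ 1.7  4.1 59.8] turn 0.1 q6 0.45
```

>>> {"name": "step_arm", "arguments": {
  "targets": "0 0 0 0;0 0 30 0;0 0 63 0;0 0 63 0;0 0 63 0"
}}

```text
t: 4.2
tcp_pos: [0.5452, -0.2509, 0.1098]
tool_rot: [0.968, 0.25, 0.001, 0.001]
force: [0.4, 0.3, 0.4]
finger_gap: 1.003
gripper_force: 0.0
```

```bash
python3 - <<'E'
from h import *
move([.5447,-.2493,.107],29)
E
```

```text
tcp [ 0.5452 -0.2509  0.1098] th 29.0 t 4.2 -> shift [ 0.3 -1.6  2.8] turn -0.0 q6 0.45
```

>>> {"name": "step_arm", "arguments": {
  "targets": "0 0 1 0;0 0 1 0;0 0 1 0;0 0 1 0;0 0 1 0;0 0 1 0;0 0 1 0;0 0 1 0;0 0 1 0",
  "gripper": 1,
  "squeeze": 60
}}

```text
t: 5.1
tcp_pos: [0.5434, -0.2477, 0.1084]
tool_rot: [0.968, 0.251, -0.001, -0.002]
force: [-1.9, 5.0, 7.9]
finger_gap: 0.263
gripper_force: 58.5
```

>>> {"name": "step_arm", "arguments": {
  "targets": "0 0 0 8;0 0 0 16;0 0 0 24;0 0 0 32;0 0 0 40;0 0 0 48;0 0 0 56;0 0 0 64;0 0 0 72;0 0 0 77;0 0 0 77;0 0 0 77"
}}

```text
t: 6.3
tcp_pos: [0.5438, -0.2456, 0.1083]
tool_rot: [0.913, -0.407, -0.002, -0.003]
force: [-1.1, 9.7, 9.6]
finger_gap: 0.264
gripper_force: 59.4
```

>>> {"name": "step_arm", "arguments": {
  "targets": "0 0 0 0;0 0 0 0;0 0 0 0;0 0 0 0;0 0 -10 0;0 0 -30 0;0 0 -70 0",
  "gripper": 0
}}

```text
t: 7.0
tcp_pos: [0.5428, -0.2489, 0.1758]
tool_rot: [0.914, -0.407, -0.003, -0.001]
force: [0.2, -0.1, -0.3]
finger_gap: 0.998
gripper_force: 0.0
```

```bash
python3 - <<'E'
from h import *
print(np.round(proj("top",[[.5447,-.2493,.119]]),1))
move([.4838,.2735,.20],104.9)
move([.4,-.25,.20],104.9)
E
```

```text
[[378.6 199.1]]
tcp [ 0.5428 -0.2489  0.1758] th -48.0 t 7.0 -> shift [-427.7 -305.8  -21.9] turn -152.9 q6 1.79
tcp [ 0.5428 -0.2489  0.1758] th -48.0 t 7.0 -> shift [-94.9 106.9 -23.4] turn -152.9 q6 1.79
```

>>> {"name": "step_arm", "arguments": {
  "targets": "-428 -306 -22 -153;-428 -306 -22 -153;-428 -306 -22 -153;-428 -306 -22 -153;-428 -306 -22 -153;-428 -306 -22 -153;-428 -306 -22 -153;-428 -306 -22 -153;-428 -306 -22 -153;-428 -306 -22 -153;-428 -306 -22 -153;-428 -306 -22 -153"
}}

```text
t: 8.2
tcp_pos: [0.4849, 0.2768, 0.2003]
tool_rot: [0.884, 0.468, 0.001, -0.0]
force: [0.1, -1.0, -0.3]
finger_gap: 0.997
gripper_force: 0.0
```

```bash
python3 - <<'E'
from fit import *
move([.4838,.2735,.20],104.9)
im=np.mean([manip.snapshot("top").astype(float) for _ in range(3)],0).astype(np.uint8)
L=[[.015,-.04,.097],[.015,-.16,.097],[-.105,-.16,.097],[-.105,-.04,.097]]
H=cv2.getPerspectiveTransform(proj("top",T(fc.x,L)).astype(np.float32),np.float32([[0,0],[400,0],[400,400],[0,400]]))
cv2.imwrite("pics/k2.png",cv2.warpPerspective(im,H,(400,400),flags=cv2.INTER_CUBIC)[:,:,::-1])
E
```

```text
tcp [0.4849 0.2768 0.2003] th 55.8 t 8.2 -> shift [-3.3  0.9  0.3] turn -49.1 q6 0.91
```

View pics/k2.png

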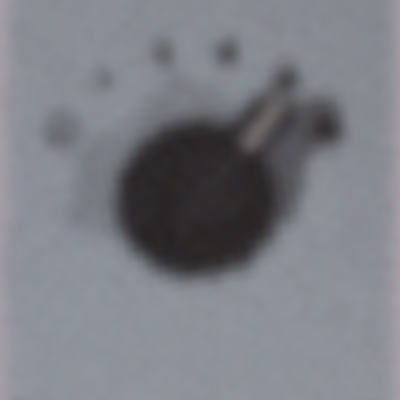

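Knob tip at (293,95) with the axis projected at (219,188): it points at the fourth dot, so the knob is at speed four. Now the screen.

>>> {"name": "step_arm", "arguments": {
  "targets": "-2 0 0 -49;-2 0 0 -49;-2 0 40 -49;-2 0 80 -49;-2 0 120 -49;-2 0 150 -49;-2 0 150 -49;-2 0 150 -49;-2 0 150 -49;-2 0 150 -49",
  "gripper": 0.3
}}

```text
t: 9.35
tcp_pos: [0.4856, 0.2716, 0.0513]
tool_rot: [0.615, 0.788, 0.002, 0.001]
force: [0.4, -0.1, -0.4]
finger_gap: 0.699
gripper_force: 0.0
```

```bash
python3 - <<'E'
from fit import *
move([.485,.275,.0085],104.9)
for n in("top","side"):
    im=manip.snapshot(n)
    for q in ("screen_grip","screen_edge","screen_center"):
        print(n,q,[(np.round(pix2(n,d["position"],dict(screen_center=.002,screen_grip=.025,screen_edge=0)[q])[:2]*1000).tolist(),round(d["p"],2)) for d in manip.mark_of(n,q) if d["p"]>.3])
cv2.imwrite("pics/g1.png",cv2.resize(im[210:350,160:300,::-1],(560,560),interpolation=cv2.INTER_CUBIC))
E
```

```text
tcp [0.4856 0.2716 0.0513] th 104.1 t 9.35 -> shift [ 3.4  0.1 42.8] turn -0.8 q6 0.06
top screen_grip [([487.0, 270.0], 0.9), ([268.0, -256.0], 0.9)]
top screen_edge [([227.0, 266.0], 0.82), ([300.0, -123.0], 0.67), ([617.0, 310.0], 0.61)]
top screen_center [([280.0, -218.0], 0.98), ([533.0, 287.0], 0.83), ([594.0, -153.0], 0.62), ([714.0, -127.0], 0.33)]
side screen_grip [([278.0, -267.0], 0.72), ([266.0, 397.0], 0.63), ([491.0, 285.0], 0.59)]
side screen_edge [([298.0, -104.0], 0.89), ([623.0, 307.0], 0.69), ([228.0, 275.0], 0.56)]
side screen_center [([274.0, -216.0], 0.95), ([249.0, 359.0], 0.93), ([528.0, 289.0], 0.76), ([483.0, -448.0], 0.72)]
```

View pics/g1.png

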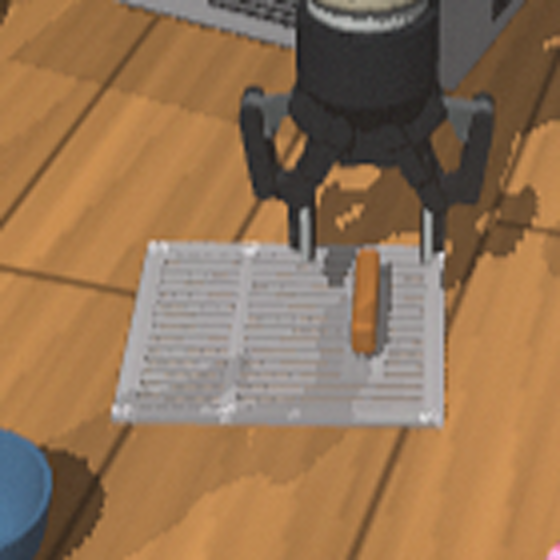

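The side crop shows the open fingers straddling the grip bar, which is at about (366,300) in the crop. I'll descend, then close.

>>> {"name": "step_arm", "arguments": {
  "targets": "3 0 15 -1;3 0 30 -1;3 0 38 -1;3 0 42 -1;3 0 42 -1;3 0 42 -1;3 0 42 -1;3 0 42 -1"
}}

```text
t: 10.55
tcp_pos: [0.4837, 0.2743, 0.0078]
tool_rot: [0.608, 0.794, 0.0, 0.0]
force: [0.5, -0.5, -0.4]
finger_gap: 0.696
gripper_force: 0.0
```

>>> {"name": "step_arm", "arguments": {
  "targets": "0 0 0 0;0 0 0 0;0 0 0 0;0 0 0 0;0 0 0 0;0 0 0 0;0 0 0 0;0 0 0 0",
  "gripper": 1,
  "squeeze": 80
}}

```text
t: 11.35
tcp_pos: [0.4839, 0.2744, 0.0078]
tool_rot: [0.608, 0.794, 0.001, 0.0]
force: [0.6, -0.6, 4.9]
finger_gap: 0.149
gripper_force: 78.9
```

```bash
python3 - <<'E'
from fit import *
move([.485,.275,.0085],104.9)
E
```

```text
tcp [0.4839 0.2744 0.0078] th 105.2 t 11.35 -> shift [ 0.3  1.2 -0.7] turn 0.3 q6 0.05
```

>>> {"name": "step_arm", "arguments": {
  "targets": "0 0 -5 0;0 0 -20 0;0 0 -45 0;0 0 -75 0;0 0 -105 0;0 0 -135 0;0 0 -160 0;0 0 -175 0;0 0 -180 0;0 0 -180 0"
}}

```text
t: 12.35
tcp_pos: [0.4829, 0.2741, 0.1879]
tool_rot: [0.607, 0.794, 0.0, 0.0]
force: [0.4, 0.8, -3.8]
finger_gap: 0.144
gripper_force: 78.3
```

```bash
python3 - <<'E'
from fit import *
move([.5384,-.0961,.188],81.45)
print(manip.sense()["force"],manip.sense()["ft_torque"])
E
```

```text
tcp [0.4829 0.2741 0.1879] th 105.2 t 12.35 -> shift [-3.718e+02 -4.340e+01 -1.000e-01] turn 23.7 q6 0.05
[ 0.44867915  0.76494704 -3.79793118] [0.01793907 0.11458155 0.03208861]
```

>>> {"name": "step_arm", "arguments": {
  "targets": "-20 -2 0 2;-60 -7 0 4;-100 -12 0 7;-140 -16 0 9;-180 -21 0 12;-220 -26 0 14;-260 -30 0 17;-300 -35 0 19;-335 -39 0 22;-360 -42 0 24;-372 -43 0 24;-372 -43 0 24"
}}

```text
t: 13.55
tcp_pos: [0.5389, -0.0971, 0.1862]
tool_rot: [0.76, 0.65, -0.0, -0.001]
force: [0.8, 0.7, -3.2]
finger_gap: 0.152
gripper_force: 78.3
```

>>> {"name": "step_arm", "arguments": {
  "targets": "0 0 15 0;0 0 30 0;0 0 40 0;0 0 40 0;0 0 40 0;0 0 40 0"
}}

```text
t: 14.15
tcp_pos: [0.5398, -0.0958, 0.1479]
tool_rot: [0.759, 0.651, 0.0, 0.001]
force: [0.3, -0.4, -3.8]
finger_gap: 0.147
gripper_force: 78.3
```

```bash
python3 - <<'E'
from fit import *
move([.5384,-.0961,.148],81.45)
im=np.mean([manip.snapshot("top").astype(float) for _ in range(3)],0).astype(np.uint8)
si=np.mean([manip.snapshot("side").astype(float) for _ in range(3)],0).astype(np.uint8)
a=cv2.resize(im[125:245,250:370,::-1],(400,400),interpolation=cv2.INTER_CUBIC)
b=cv2.resize(si[120:240,180:300,::-1],(400,400),interpolation=cv2.INTER_CUBIC)
cv2.imwrite("pics/h1.png",np.hstack([a,b]))
E
```

```text
tcp [ 0.5398 -0.0958  0.1479] th 81.2 t 14.15 -> shift [-0.5 -1.3 -0.1] turn -0.2 q6 -0.23
```

View pics/h1.png

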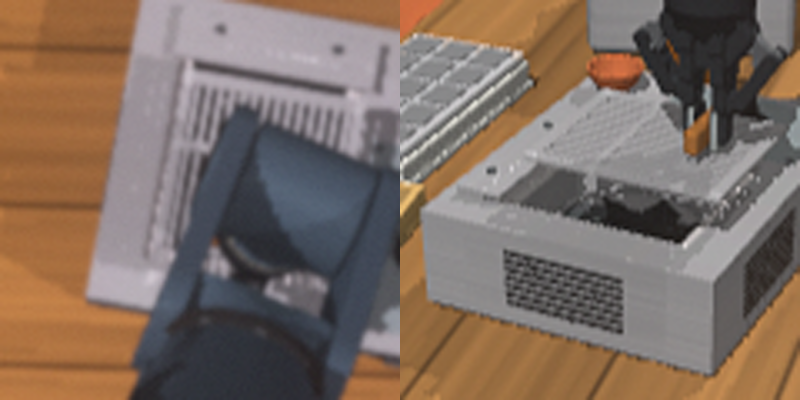

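```bash
cat > tilt.py <<'E'
from fit import *
from scipy.ndimage import map_coordinates
def plate(dx,dy,tilt,roll,dz=0):
    s,t,M=th();ry=M[:,0];rx=-M[:,1] if M[0,1]<0 else M[:,1];z=np.array([0,0,1.])
    # screen x,y axes; pivot = grip centre
    g=s["tcp_pos"]+z*(.025-.0078+dz)
    rx=np.array([rx[0],rx[1],0]);rx/=np.linalg.norm(rx);ry=np.cross(z,rx)
    Rm=np.c_[rx,ry,z]@R.from_euler("xyz",[roll,tilt,0]).as_matrix()
    L=lambda P:g+(np.array(P)+[0.045,0,-.025])@Rm.T+rx*dx+ry*dy
    return L
def score(G,n,L,segs):
    o=0
    for a,b in segs:
        k=np.linspace(0.05,.95,60)[:,None];P=L(np.array(a)*(1-k)+np.array(b)*k);u=proj(n,P);o+=map_coordinates(G,[u[:,1],u[:,0]],order=1).mean()
    return o/len(segs)
def grad(n):
    g=cv2.cvtColor(np.mean([manip.snapshot(n).astype(np.float32) for _ in range(3)],0).astype(np.uint8),cv2.COLOR_RGB2GRAY).astype(np.float32)
    g=cv2.GaussianBlur(g,(0,0),.7);return np.hypot(cv2.Sobel(g,cv2.CV_32F,1,0),cv2.Sobel(g,cv2.CV_32F,0,1)),g
x,y=.09,.075
near=([x,y,0],[-x,y,0]);back=([x,y,.004],[x,-y,.004]);front=([-x,y,.004],[-x,-y*.3,.004]);backlow=([x,y,0],[x,-y,0])
E
python3 - <<'E'
from tilt import *
Gs,gs=grad("side");Gt,gt=grad("top")
r=[]
for tilt in np.arange(-.06,.1,.01):
  for dy in np.arange(-.008,.0081,.002):
    for roll in (-.02,0,.02):
      L=plate(0,dy,tilt,roll);r.append((score(Gs,"side",L,[near]),score(Gs,"side",L,[back]),score(Gt,"top",L,[back]),round(tilt,3),round(dy,3),roll))
r=np.array(r)
for w in((1,0,0),(0,1,0),(0,0,1),(1,1,1)):
    s=r[:,:3]@np.array(w);i=np.argsort(-s)[:6];print(w);print(np.round(np.c_[s[i],r[i,3:]],3))
q=plate(0,0,0,0)
o=np.hstack([cv2.resize(cv2.cvtColor(g.astype(np.uint8),cv2.COLOR_GRAY2BGR)[a:a+100,b:b+100],(400,400),interpolation=cv2.INTER_CUBIC) for g,a,b in((gt,135,280),(gs,135,200))])
np.save("o.npy",o)
E
```

```text
(1, 0, 0)
[[ 1.64020e+02  0.00000e+00  0.00000e+00 -2.00000e-02]
 [ 1.63598e+02  0.00000e+00  2.00000e-03  0.00000e+00]
 [ 1.63518e+02 -1.00000e-02  2.00000e-03 -2.00000e-02]
 [ 1.62894e+02  1.00000e-02  2.00000e-03  0.00000e+00]
 [ 1.62780e+02  1.00000e-02  0.00000e+00 -2.00000e-02]
 [ 1.62493e+02 -1.00000e-02  4.00000e-03  0.00000e+00]]
(0, 1, 0)
[[ 8.0944e+01 -2.0000e-02 -8.0000e-03  2.0000e-02]
 [ 8.0048e+01 -3.0000e-02 -8.0000e-03  2.0000e-02]
 [ 7.8594e+01 -2.0000e-02 -6.0000e-03  2.0000e-02]
 [ 7.8584e+01 -3.0000e-02 -6.0000e-03  2.0000e-02]
 [ 7.6858e+01 -3.0000e-02 -4.0000e-03  2.0000e-02]
 [ 7.6000e+01 -2.0000e-02 -8.0000e-03  0.0000e+00]]
(0, 0, 1)
[[ 2.31932e+02  0.00000e+00  8.00000e-03  0.00000e+00]
 [ 2.31458e+02  0.00000e+00  8.00000e-03  2.00000e-02]
 [ 2.31285e+02  0.00000e+00  8.00000e-03 -2.00000e-02]
 [ 2.30825e+02  1.00000e-02  8.00000e-03  0.00000e+00]
 [ 2.30506e+02  0.00000e+00  6.00000e-03  0.00000e+00]
 [ 2.30489e+02  0.00000e+00  6.00000e-03  2.00000e-02]]
(1, 1, 1)
[[ 4.46184e+02 -1.00000e-02  2.00000e-03 -2.00000e-02]
 [ 4.45042e+02 -1.00000e-02  0.00000e+00 -2.00000e-02]
 [ 4.44579e+02  0.00000e+00  0.00000e+00 -2.00000e-02]
 [ 4.42147e+02 -1.00000e-02  2.00000e-03  0.00000e+00]
 [ 4.41657e+02 -1.00000e-02  4.00000e-03  0.00000e+00]
 [ 4.41323e+02  0.00000e+00  2.00000e-03 -2.00000e-02]]
```

>>> {"name": "step_arm", "arguments": {
  "targets": "0 0 15 0;0 0 28 0;0 0 36 0;0 0 39 0;0 0 39 0;0 0 39 0;0 0 39 0"
}}

```text
t: 15.45
tcp_pos: [0.5396, -0.0962, 0.1088]
tool_rot: [0.759, 0.651, 0.0, 0.0]
force: [0.6, -0.5, -3.9]
finger_gap: 0.15
gripper_force: 78.2
```

```bash
python3 - <<'E'
from fit import *
s,t,M=th();print(s["force"]);seat=T(fc.x,[[.001,.0505,.09]])[0];yaw=fc.x[2]
print("seat",seat,"tcp in seat",np.round(R.from_euler("z",-yaw).apply(s["tcp_pos"]-seat)*1000,1))
for X in(-.075,-.0435): move(T([*seat[:2],yaw],[[X,-.0005,.1056]])[0],np.degrees(yaw)+90)
E
```

```text
[ 0.62522149 -0.53554079 -3.94301082]
seat [ 0.61260648 -0.10734948  0.09      ] tcp in seat [-73.8   0.2  18.8]
tcp [ 0.5396 -0.0962  0.1088] th 81.2 t 15.45 -> shift [-0.7 -1.2  3.2] turn -0.3 q6 -0.23
tcp [ 0.5396 -0.0962  0.1088] th 81.2 t 15.45 -> shift [-0.5 30.3  3.2] turn -0.3 q6 -0.23
```

>>> {"name": "step_arm", "arguments": {
  "targets": "-0.5 0 1.5 0;-0.5 0 3 0;-0.5 0 3 0;-0.5 4 3 0;-0.5 8 3 0;-0.5 12 3 0;-0.5 15 3 0;-0.5 17 3 0;-0.5 19 3 0;-0.5 21 3 0;-0.5 22 3 0;-0.5 22 3 0"
}}

```text
t: 16.65
tcp_pos: [0.561, -0.1, 0.1053]
tool_rot: [0.759, 0.651, 0.0, 0.0]
force: [-0.2, 0.3, -3.6]
finger_gap: 0.146
gripper_force: 78.3
```

```bash
cat > w.py <<'E'
from tilt import *
s,t,M=th();seat=T(fc.x,[[.001,.0505,.09]])[0];yaw=fc.x[2]
print("F",np.round(s["force"],1),"M",np.round(s["ft_torque"],2),"t",s["t"],"tcp in seat",np.round(R.from_euler("z",-yaw).apply(s["tcp_pos"]-seat)*1000,1))
E
python3 w.py
```

```text
F [-0.2  0.3 -3.6] M [ 0.    0.14 -0.04] t 16.65 tcp in seat [-52.1  -0.4  15.3]
```

>>> {"name": "step_arm", "arguments": {
  "targets": "0 2 0 0;0 4 0 0;0 6 0 0;0 8 0 0;0 8 0 0;0 8 0 0"
}}

```text
t: 17.25
tcp_pos: [0.5688, -0.1011, 0.1053]
tool_rot: [0.759, 0.651, -0.0, -0.0]
force: [0.7, -0.2, -3.7]
finger_gap: 0.148
gripper_force: 78.3
```

>>> {"name": "step_arm", "arguments": {
  "targets": "0 0 1 0;0 0 2 0;0 0 3 0;0 0 3 0;0 0 3 0"
}}

```text
t: 17.75
tcp_pos: [0.5688, -0.1011, 0.1023]
tool_rot: [0.759, 0.651, -0.0, -0.0]
force: [0.1, 0.1, -3.6]
finger_gap: 0.155
gripper_force: 78.3
```

```bash
python3 w.py
```

```text
F [ 0.1  0.1 -3.6] M [ 0.01  0.11 -0.01] t 17.75 tcp in seat [-44.3  -0.4  12.3]
```

>>> {"name": "step_arm", "arguments": {
  "targets": "0 0 1 0;0 0 2 0;0 0 3 0;0 0 3.5 0;0 0 4 0;0 0 4 0;0 0 4 0"
}}

```text
t: 18.45
tcp_pos: [0.5688, -0.1011, 0.0983]
tool_rot: [0.759, 0.651, -0.0, 0.0]
force: [-0.2, -0.6, -2.9]
finger_gap: 0.145
gripper_force: 78.3
```

```bash
python3 w.py
```

```text
F [-0.2 -0.6 -2.9] M [ 0.01  0.13 -0.03] t 18.45 tcp in seat [-44.2  -0.4   8.3]
```

Contact is just beginning. One more small step, then release with a limited opening so the fingers clear the front wall, and lift.

>>> {"name": "step_arm", "arguments": {
  "targets": "0 0 0.5 0;0 0 0.5 0;0 0 0.5 0;0 0 0.5 0"
}}

```text
t: 18.85
tcp_pos: [0.5689, -0.1012, 0.0979]
tool_rot: [0.759, 0.651, 0.0, 0.0]
force: [0.4, -0.8, -2.4]
finger_gap: 0.146
gripper_force: 78.4
```

>>> {"name": "step_arm", "arguments": {
  "targets": "0 0 0 0;0 0 0 0;0 0 0 0;0 0 0 0;0 0 0 0;0 0 0 0;0 0 0 0",
  "gripper": 0.6
}}

```text
t: 19.55
tcp_pos: [0.5688, -0.1012, 0.0978]
tool_rot: [0.759, 0.651, 0.0, 0.0]
force: [-0.0, -0.4, -0.5]
finger_gap: 0.401
gripper_force: 0.0
```

>>> {"name": "step_arm", "arguments": {
  "targets": "0 0 -5 0;0 0 -15 0;0 0 -35 0;0 0 -70 0;0 0 -110 0;0 0 -150 0;-100 -70 -150 0;-100 -120 -150 0;-180 -150 -150 0;-200 -180 -150 0;-240 -180 -150 0;-240 -180 -150 0"
}}

```text
t: 20.75
tcp_pos: [0.3556, -0.3077, 0.249]
tool_rot: [0.759, 0.651, -0.0, 0.001]
force: [1.2, -0.7, -0.5]
finger_gap: 0.402
gripper_force: 0.0
```

```bash
python3 - <<'E'
from fit import *
print(manip.sense()["tcp_pos"])
I=[np.mean([manip.snapshot(n).astype(float) for _ in range(3)],0).astype(np.uint8)[:,:,::-1] for n in("top","side")]
seat=T(fc.x,[[.001,.0505,.09]])[0]
for n in("top","side"):
  for q in("screen_center","screen_grip","screen_edge","knob_tip"):
    z=dict(screen_center=.092,screen_grip=.115,screen_edge=.09,knob_tip=.119)[q]
    print(n,q,[(np.round(R.from_euler("z",-fc.x[2]).apply(pix2(n,d["position"],z)-seat)[:2]*1000).tolist(),round(d["p"],2)) for d in manip.mark_of(n,q) if 550<1000*pix2(n,d["position"],z)[0]])
cv2.imwrite("pics/f1.png",np.hstack([cv2.resize(I[0][120:240,275:415],(400,343),interpolation=cv2.INTER_CUBIC),cv2.resize(I[1][130:250,180:320],(400,343),interpolation=cv2.INTER_CUBIC)]))
E
```

```text
[ 0.35561108 -0.30772589  0.24901803]
top screen_center [([4.0, -6.0], 0.69), ([-2.0, -3.0], 0.69), ([-35.0, -153.0], 0.62)]
top screen_grip [([-33.0, 5.0], 0.85)]
top screen_edge [([98.0, -12.0], 0.96)]
top knob_tip [([-26.0, -175.0], 0.83), ([-26.0, -37.0], 0.46)]
side screen_center [([-2.0, 8.0], 0.94)]
side screen_grip [([-37.0, -7.0], 0.8), ([-12.0, 32.0], 0.43)]
side screen_edge [([101.0, 1.0], 0.77)]
side knob_tip [([-26.0, -153.0], 0.52)]
```

View pics/f1.png

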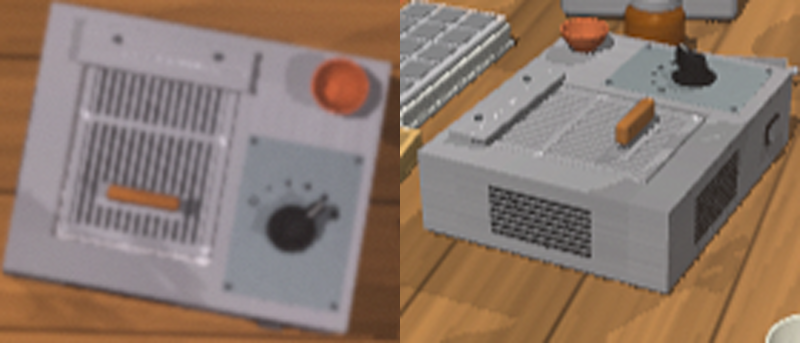

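The screen lies flat in the recess with its far edge under the lip, and the pointer is at the fourth dot. The arm is clear, so I'm handing in.

```bash
python3 -c "
from station import manip
print(manip.sign_off())"
```

```text
the job is handed in; nothing more can be done
None
```

The job is handed in: the last pictures showed the screen flat in the recess with its far edge under the lip and the fan knob at speed four, the arm was clear, and no verdict came back.

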